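Bring the brushes round to the front of the studio carousel

ROBOT

A 7-joint arm with a two-finger parallel gripper is mounted at the origin on the work surface. World frame = base frame: x ahead of the robot, y to its left, z up, the work surface at z = 0. Lengths are in m, angles in rad, forces in N, time in s.
With the tool pointing down it reaches from about 0.4 to 0.875 m from the base axis. Payload 19.3 kg.
Tool frame: the origin (TCP) lies at the very end of the fingers, on their centre line; the grasp point (between the pads) lies 19 mm behind it; z points along the fingers, y is the direction in which the jaws open and shut (so a half turn about z gives the same grasp; the last joint's range is limited). The gripper opens to 85 mm and grips with 20 to 120 N. Pads are 22 mm wide; open, the fingers measure 114 mm over their backs; the gripper's body (76 mm by 85 mm) begins 54 mm behind the grasp point. The pads swing forward as they close: fully open they stand 13 mm farther back than shut.
Start: joints at [-0.07, 0.521, -0.036, 1.599, 0.021, 1.021, -0.113], TCP at [0.625, -0, 0.231] pointing down, gripper open.
Joint ranges: [-2.91, 2.91], [-0.3, 2.13], [-1.5, 1.42], [0.17, 2.43], [-1.26, 4.41], [0.16, 1.93], [-2.52, 2.52]. Speed limits (rad/s): [1.89, 1.89, 2.39, 2.39, 3.01, 3.01, 3.01].

INTERFACE

Orientations are given as [roll, pitch, yaw] about the fixed x, y, z axes, in that order (R = Rz(yaw) Ry(pitch) Rx(roll)).
In Python, from workcell import bot, grab_frame, calibration, workorder gives the robot as it stands.
- The arm moves only by the tool move_arm, never from a script. Its arguments are lists of equal length, an entry for each row: "jaw": the closure in counts, from 0 (fully open) to 255 (shut); "dp": the shift along the tool's x, y, z in units of 800 mm (1.0 is 800 mm), a list of three; "rotation": the turn, a rotation vector about the tool's x, y, z in units of pi rad (1.0 is pi rad), a list of three. In form: {"jaw": [jaw, ...], "dp": [[dx, dy, dz], ...], "rotation": [[rx, ry, rz], ...]}. A call has 1 to 10 rows; each row shifts and turns the commanded pose from where the row before left it, along the tool's axes as they then stand; what a row does not reach is not made up. A row lasts 1/8 s, in which the tool goes at most 62.5 mm and 10.7 degrees, less where a joint would pass 70% of its speed; a pose out of reach is approached as far as the arm can. A call with a number of a shift or a turn outside -1 to 1 is refused whole. A call with a gripper value outside its range is refused whole. The fingers move at their own pace and stop on an object; "squeeze" is the grip in N (left out, the last holds). Time passes only in rows, so rows that do not move let the fingers close. It gives the time, the measured TCP pose, the force and the opening at its end, in the units of the state.
- bot.observe(): the state, without advancing time (a new reading comes with each control period).
- grab_frame(name): name is "scene" or "side" or "wrist"; returns the picture (420x560x3 uint8, blue, green, red); there is no depth.
- calibration(name): a dict with "camera_matrix" (3x3 intrinsics, pixels), "T" (4x4, takes a point from camera to world coordinates). Camera axes: x right, y down, z forward; pixel columns grow to the right and rows downward; lengths in m; the calibration is good to about 2 mm. A picture is of the moment at which its call begins: read the wrist's pose just before it. calibration takes no time and is no camera call; for the wrist camera it gives the pose at the moment of the call.
- workorder.job_done(): hands the job in, once; it reports no verdict.
The state is a dict: "clock": time; "qpos": joint angles; "qd": joint speeds; "joint_efforts": joint torques, N m; "position": TCP position; "tool_rot": TCP orientation; "force": force on the tool from outside, world axes, zero at the start; "moment": the same for the moment, N m; "grip_width": finger opening in m.
Only numpy, scipy, OpenCV 4.12 (cv2) and the standard library are available. Lean on these libraries where they do the work, as an engineer would, in place of code of your own. Each camera call takes 0.05 s, during which the arm holds its last target. There are 200 camera calls.

TASK

Turn the carousel on the painter's bench, either way round, by pushing the lugs on its rim with the fingertips, until the pot of brushes stands at the front, in line with the steel pointer that sticks out from under the tray, and leave it at rest there. Push only: do not touch or lift anything that stands on the tray, let nothing tip over or slide off, and leave the other things on the bench where they are.

Things in the scene. Friction and masses are not known exactly. Their poses are not given: they have to be found in the camera images.
- foot: Fixed black foot under the tray, 180 mm across, 18 mm high, with a flat steel pointer tongue (30 mm wide, 6 mm thick, on the bench) that sticks out from under the tray to a point 250 mm from the axis: the front. Origin on the turning axis at bench height; its -x axis runs along the tongue to its point, z up. The tongue points to the robot's side (-x) within 25 degrees.
- tray_centre (a point): On the turning axis at the upper face of the tray, 32 mm above the bench. The tray is a round aluminium plate, 290 mm across, 10 mm thick, with eight push lugs round its rim. Four cork coasters (74 mm across, 3 mm thick, part of the tray) lie 75 mm from the axis, 90 degrees apart.
- lug0 (a point): Outer end of one of eight identical grey push lugs, top edge, 178 mm from the axis, 56 mm above the bench; turns with the tray. The others follow every 45 degrees. A lug is a block 14 mm wide along the rim, running outward from 128 to 178 mm from the axis (rim at 145 mm), standing from 24 to 56 mm above the bench. The rim is free between lugs.
- tray (a joint): Angle of the tray on its foot, 0 at the start, growing counter-clockwise seen from above. Turns either way, more than a full turn, against light bearing friction (0.15 N m, 1 N at the rim), and stops almost at once when no longer pushed.
- brush_pot: The pot of brushes: steel, 67 mm across, 85 mm high, three rows of small holes, six brushes standing in it bristles up, 200 mm high in all; about 0.3 kg. Stands loose on one of the coasters (which one differs), underside 35 mm above the bench, 75 mm from the axis. Origin at the centre of its underside, z up.
- jar: Squat glass jar with a dark screw lid, 66 mm across, 75 mm high, standing loose on another coaster. Origin at the centre of its underside.
- tin: Plain aluminium tin, 64 mm across, 90 mm high, standing loose on another coaster. Origin at the centre of its underside.
- oil_bottle: Amber glass bottle with a narrow neck and black cap, 60 mm across, 125 mm high, standing loose on another coaster. Origin at the centre of its underside.
- paint_tube: Bystander: a paint tube, about 118 mm long, 40 mm wide, 22 mm high, lying on the bench to the left (+y) of the carousel, nearer the robot. Origin on the bench under its middle; x towards the cap.
- varnish: Bystander: an amber bottle with a white cap, 56 mm across, 130 mm high, standing on the bench to the left (+y) of the carousel. Origin at the centre of its underside.
- knife: Bystander: a palette knife, about 200 mm long, 18 mm wide, 14 mm high, lying on the bench to the right (-y) of the carousel. Origin on the bench under its middle; x towards the blade.
Not all that is in view belongs to the job. Leave any green or turquoise look-alike of the oil_bottle alone.

How it is judged:
At the end, for the whole second after the job is handed in: Pot's middle within 10 mm of the pointer's centre line (about 8 degrees), on the pointer's side; tray at rest; pot, jar, tin and oil bottle upright on the tray, 55 to 95 mm from its axis; paint tube, varnish bottle and knife within 25 mm of where they were (y of brush_pot in the frame of foot between -0.01 and 0.01 m and x of brush_pot in the frame of foot below -0.055 m and velocity of joint tray between -0.05 and 0.05 rad/s and horizontal distance between brush_pot and tray_centre between 0.055 and 0.095 m and angle between each of brush_pot, jar, tin, oil_bottle's own z axis and vertical below 0.15 rad and horizontal distance between jar and tray_centre between 0.055 and 0.095 m and horizontal distance between tin and tray_centre between 0.055 and 0.095 m and horizontal distance between oil_bottle and tray_centre between 0.055 and 0.095 m and distance of each of paint_tube, varnish, knife from where it was at the start of the episode below 0.025 m); the robot touches nothing.
It fails at once if the robot touches something that stands on the tray (contact force between any of the fingers, the arm and brush_pot above 0.5 N or contact force between any of the fingers, the arm and jar above 0.5 N or contact force between any of the fingers, the arm and tin above 0.5 N or contact force between any of the fingers, the arm and oil_bottle above 0.5 N).
It fails at once if something that stands on the tray is lifted, tips over or falls off (height (world z) of any of brush_pot, jar, tin, oil_bottle above 0.05 m or height (world z) of any of brush_pot, jar, tin, oil_bottle below 0.025 m or angle between any of brush_pot, jar, tin, oil_bottle's own z axis and vertical above 0.35 rad).
It fails at once if the paint tube, varnish bottle or knife is moved by more than 25 mm (distance of any of paint_tube, varnish, knife from where it was at the start of the episode above 0.025 m).
It also fails if it takes over 64 s, if anything falls off the work surface, if the arm or the gripper's body presses on something with over 40 N, if the wrist force passes 120 N, or if a joint passes its speed limit or range.

## Working session

There is one attempt and no reset: what is moved stays moved. The work goes in short steps, Python scripts to look and compute and a tool call to move; the robot and the scene stay as the last step left them, time stands still between calls to the robot, and variables do not carry over. Pictures are saved under pics/ and viewed, about 8 in all and at most 12, crops included, and the job is handed in when it is done.

Besides the shell and the picture viewer there is one more tool, called after "Call:" in YAML: its name, and indented under it one key for each argument. move_arm: Moves the arm, as the interface text tells. Shifts and turns lie within -1 to 1; 1 stands for 800 mm of shift or pi rad of turn. Its arguments: {"type":"object","properties":{"jaw":{"type":"array","items":{"type":"number"}},"dp":{"type":"array","items":{"type":"array","items":{"type":"number","minimum":-1,"maximum":1}}},"rotation":{"type":"array","items":{"type":"array","items":{"type":"number","minimum":-1,"maximum":1}}},"squeeze":{"type":"number"}},"required":["jaw","dp","rotation"]}

```bash
mkdir -p pics
python3 - <<'E'
from workcell import bot, grab_frame, calibration
import cv2
for n in("scene","side"):
    cv2.imwrite(f"pics/{n}0.png",grab_frame(n)); c=calibration(n); print(n,c["camera_matrix"],c["T"].round(3) if hasattr(c["T"],'round') else c["T"])
s=bot.observe();print(s)
E
```

```text
scene [[546.05063081   0.         279.38470153]
 [  0.         546.05063081 216.11407304]
 [  0.           0.           1.        ]] [[ 0.099  0.693 -0.714  1.715]
 [ 0.995 -0.064  0.076 -0.093]
 [ 0.007 -0.718 -0.696  1.097]
 [ 0.     0.     0.     1.   ]]
side [[421.61647693   0.         273.49457362]
 [  0.         421.61647693 210.54175939]
 [  0.           0.           1.        ]] [[ 0.929 -0.24   0.283  0.359]
 [-0.371 -0.605  0.704 -0.685]
 [ 0.002 -0.759 -0.651  0.727]
 [ 0.     0.     0.     1.   ]]
{'clock': 0.1, 'qpos': array([-0.07020811,  0.52197136, -0.03633928,  1.59994201,  0.02118347,
        1.02111281, -0.11279766]), 'qd': array([ 3.88228481e-04, -1.33400046e-03, -1.39620796e-03, -3.10126478e-03,
       -3.69672254e-04,  5.93894402e-05,  2.22084295e-03]), 'joint_efforts': array([ 6.00351588e-03, -9.28489351e+01,  1.98515877e+00, -3.70530617e+01,
        1.82421418e-02,  5.33716375e-03, -2.83208755e-05]), 'position': array([ 6.24694103e-01, -1.77206911e-05,  2.30775809e-01]), 'tool_rot': array([-3.14054469e+00,  5.38495111e-05,  1.57079729e+00]), 'force': array([ 0.4576141 ,  0.50777282, -0.3967626 ]), 'moment': array([ 0.00038088,  0.03738723, -0.00400832]), 'grip_width': 0.0848752081132379}
```

View pics/scene0.png

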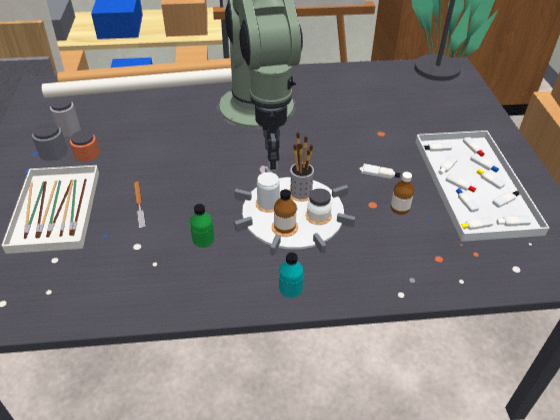

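View pics/side0.png

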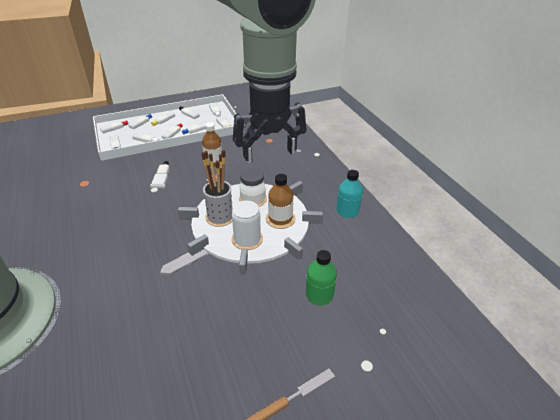

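Run:
```python
import cv2,numpy as np
a=cv2.imread("pics/side0.png")[150:285,150:335]; b=cv2.imread("pics/scene0.png")[125:260,220:370]
cv2.imwrite("pics/c1.png",cv2.resize(a,None,fx=4,fy=4,interpolation=cv2.INTER_CUBIC))
cv2.imwrite("pics/c2.png",cv2.resize(b,None,fx=4,fy=4,interpolation=cv2.INTER_CUBIC))
```

```text
(no output)
```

View pics/c1.png

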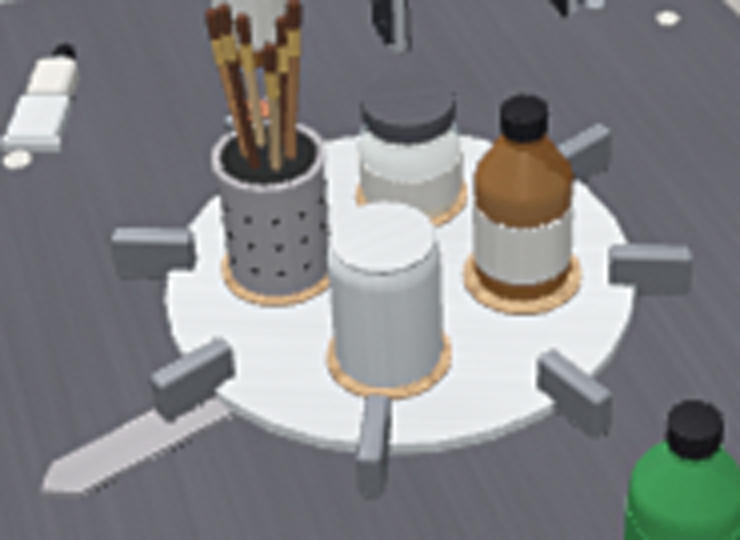

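View pics/c2.png

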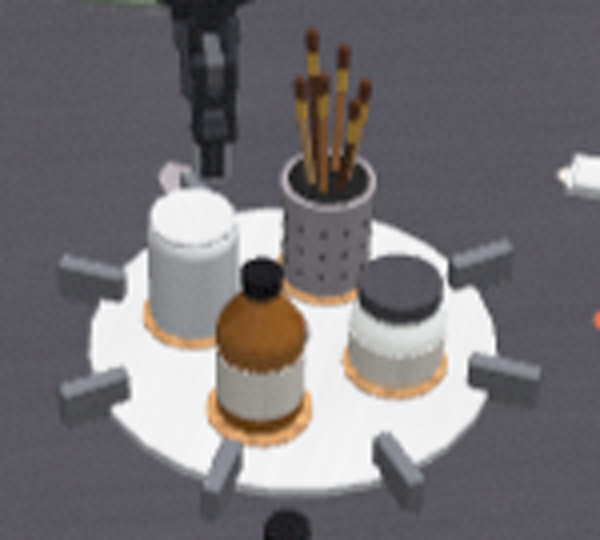

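```bash
cat > h.py <<'E'
import numpy as np
from workcell import calibration
from scipy.optimize import least_squares
def ray(n,px,z):
    c=calibration(n);K=np.array(c["camera_matrix"]);T=np.array(c["T"])
    px=np.atleast_2d(px).astype(float)
    d=(T[:3,:3]@np.linalg.inv(K)@np.c_[px,np.ones(len(px))].T).T
    o=T[:3,3]; return (o+d*((z-o[2])/d[:,2])[:,None])[:,:2]
def ring(p):
    f=lambda v:np.hypot(p[:,0]-v[0],p[:,1]-v[1])-.178
    return least_squares(f,p.mean(0))
def ang(v): return np.degrees(np.arctan2(v[...,1],v[...,0]))%360
E
python3 - <<'E'
from h import *
S=lambda l:np.array(l)/4+[150,150]; C=lambda l:np.array(l)/4+[220,125]
A=ray("side",S([(114,233),(160,378),(372,457),(596,398),(690,250),(604,130)]),.056)
B=ray("scene",C([(62,262),(64,392),(217,488),(412,476),(538,374),(510,245)]),.056)
for n,p in(("side",A),("scene",B)):
    r=ring(p);print(n,r.x,r.fun.round(4),(ang(p-r.x)).round(1),(ang(p-r.x)%45).round(1))
c=(ring(A).x+ring(B).x)/2
tip=ray("side",S([(43,489),(80,491),(45,480)]),.006);print("c",c,"tip",tip,ang(tip-c),np.hypot(*(tip-c).T))
t2=ray("scene",C([(168,175)]),.006);print(t2,ang(t2-c))
for n,p in(("side",S([(270,155)])),("scene",C([(328,181)]))):
    q=ray(n,p,.12);print("pot",q,ang(q-c),np.hypot(*(q-c)[0]))
E
```

```text
side [0.59674786 0.06399702] [-0.0029 -0.0033 -0.0001 -0.0016 -0.0002 -0.0054] [156.3 201.1 246.2 288.8 335.2  18.7] [21.3 21.1 21.2 18.8 20.2 18.7]
scene [0.59459605 0.06476637] [-0.0049 -0.0008  0.0001 -0.0028 -0.0006 -0.004 ] [247.5 292.1 337.1  19.4  63.6 108.5] [22.5 22.1 22.1 19.4 18.6 18.5]
c [0.59567195 0.06438169] tip [[ 0.35827597 -0.00960031]
 [ 0.37723774 -0.01872199]
 [ 0.36053582 -0.00334048]] [197.30910562 200.82940704 196.06706786] [0.24865678 0.23370864 0.24469428]
[[ 0.37529694 -0.00785197]] [198.14790845]
pot [[0.52928177 0.09270658]] [156.89483966] 0.07218002377853242
pot [[0.53210643 0.0949816 ]] [154.29422886] 0.07054736219230676
```

Call:
move_arm:
  jaw: [255, 255, 255, 255, 255, 255, 255, 255, 255, 255]
  dp:
    - [-0.0166, -0.0484, 0]
    - [-0.0166, -0.0484, 0]
    - [-0.0166, -0.0484, 0]
    - [-0.0166, -0.0484, 0]
    - [0, 0, 0]
    - [0, 0, 0]
    - [0, 0, 0]
    - [0, 0, 0]
    - [0, 0, 0]
    - [0, 0, 0]
  rotation:
    - [0, 0, 0]
    - [0, 0, 0]
    - [0, 0, 0]
    - [0, 0, 0]
    - [0, 0, 0.052]
    - [0, 0, 0.052]
    - [0, 0, 0.052]
    - [0, 0, 0.052]
    - [0, 0, 0.052]
    - [0, 0, 0]

```text
clock: 1.35
position: [0.47, -0.053, 0.2311]
tool_rot: [-3.141, 0.0, 0.755]
force: [-0.1, 0.0, -0.5]
grip_width: 0.0001
```

Run:
```python
from h import *
from workcell import bot,grab_frame
import cv2
s=bot.observe();print(s["position"],s["tool_rot"],s["grip_width"],s["qpos"].round(2))
print("green",ray("side",[(321,295)],0),ray("scene",[(202,240)],0),"knife",ray("scene",[(137,183),(142,225)],0))
a=cv2.resize(grab_frame("side")[100:300,120:370],None,fx=3,fy=3,interpolation=cv2.INTER_CUBIC);cv2.imwrite("pics/s1.png",a)
```

```text
[ 0.46997388 -0.05300983  0.23114455] [-3.14140656e+00  4.29232267e-04  7.55017523e-01] 7.546225961222904e-05 [-0.11  0.28  0.12  1.99 -0.04  0.87 -0.78]
green [[ 0.66599573 -0.19530949]] [[ 0.66266749 -0.19586474]] knife [[ 0.40218381 -0.39514434]
 [ 0.58824831 -0.36512224]]
```

View pics/s1.png

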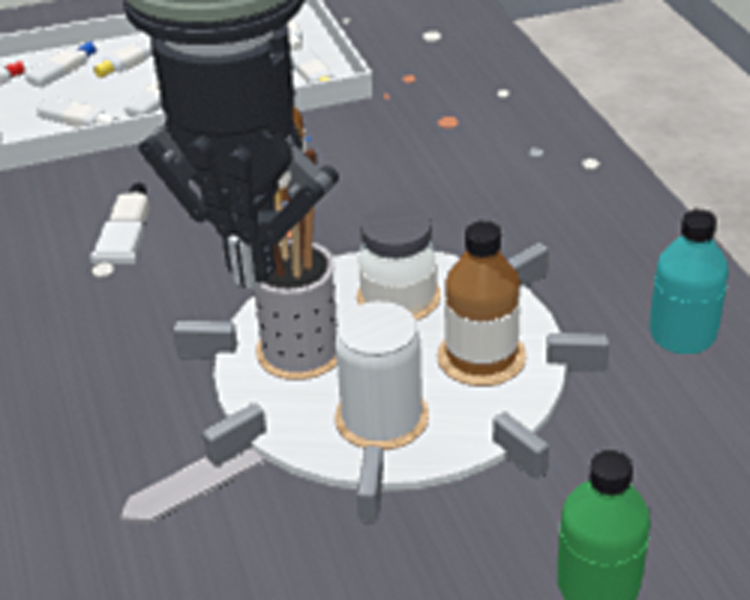

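Call:
move_arm:
  jaw: [255, 255, 255, 255, 255, 255]
  dp:
    - [0, 0, 0.0477]
    - [0, 0, 0.0477]
    - [0, 0, 0.0477]
    - [0, 0, 0.0477]
    - [0, 0, 0.0477]
    - [0, 0, 0]
  rotation:
    - [0, 0, 0]
    - [0, 0, 0]
    - [0, 0, 0]
    - [0, 0, 0]
    - [0, 0, 0]
    - [0, 0, 0]

```text
clock: 2.15
position: [0.4686, -0.0531, 0.0388]
tool_rot: [-3.138, 0.003, 0.757]
force: [-0.7, 0.3, 0.6]
grip_width: 0.0002
```

Call:
move_arm:
  jaw: [255, 255, 255, 255, 255, 255, 255, 255, 255, 255]
  dp:
    - [0.0003, 0.0113, 0]
    - [0.0003, 0.0113, 0]
    - [0.0003, 0.0113, 0]
    - [0.0003, 0.0113, 0]
    - [0.0003, 0.0113, 0]
    - [0.0003, 0.0113, 0]
    - [0.0003, 0.0113, 0]
    - [0.0003, 0.0113, 0]
    - [0.0003, 0.0113, 0]
    - [0.0003, 0.0113, 0]
  rotation:
    - [0, 0, -0.0167]
    - [0, 0, -0.0167]
    - [0, 0, -0.0167]
    - [0, 0, -0.0167]
    - [0, 0, -0.0167]
    - [0, 0, -0.0167]
    - [0, 0, -0.0167]
    - [0, 0, -0.0167]
    - [0, 0, -0.0167]
    - [0, 0, -0.0167]

```text
clock: 3.4
position: [0.5469, -0.1006, 0.0425]
tool_rot: [3.14, 0.0, 1.282]
force: [-0.3, 1.3, 0.3]
grip_width: 0.0005
```

Run:
```python
from h import *
from workcell import bot,grab_frame
import cv2
s=bot.observe();p=s["position"][:2]-[.5957,.0644];print(s["position"],s["tool_rot"],s["force"],ang(p),np.hypot(*p))
a=cv2.resize(grab_frame("side")[150:290,150:340],None,fx=4,fy=4,interpolation=cv2.INTER_CUBIC);cv2.imwrite("pics/s2.png",a)
```

```text
[ 0.54685784 -0.10059493  0.04251328] [3.14026773e+00 3.30433357e-04 1.28242947e+00] [-0.33326877  1.30746375  0.34107684] 253.51007580171108 0.1720723193239951
```

View pics/s2.png

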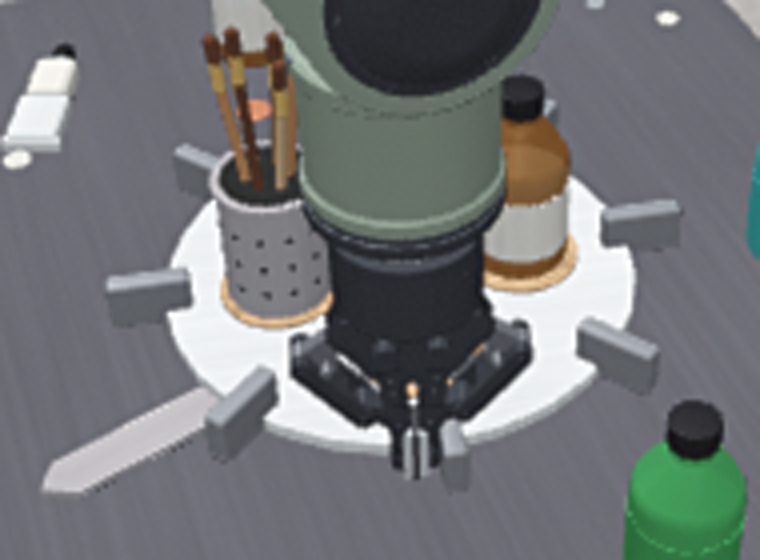

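Run:
```python
from h import *
p=ray("side",np.array([(108,284),(214,416),(650,356),(680,212)])/4+150,.056)-[.5957,.0644]
print(ang(p),ang(p)%45,np.hypot(*p.T)); q=ray("side",np.array([[271,178]])/4+150,.12)-[.5957,.0644];print(ang(q))
```

```text
[171.74426885 216.06872637 303.90142924 346.96485072] [36.74426885 36.06872637 33.90142924 31.96485072] [0.17424799 0.1748006  0.17910718 0.1776901 ]
[174.35272881]
```

Call:
move_arm:
  jaw: [255, 255, 255, 255, 255, 255, 255, 255]
  dp:
    - [0.0003, 0.0113, 0]
    - [0.0003, 0.0113, 0]
    - [0.0003, 0.0113, 0]
    - [0.0003, 0.0113, 0]
    - [0.0003, 0.0113, 0]
    - [0.0003, 0.0113, 0]
    - [0.0003, 0.0113, 0.001]
    - [0, 0, 0]
  rotation:
    - [0, 0, -0.0167]
    - [0, 0, -0.0167]
    - [0, 0, -0.0167]
    - [0, 0, -0.0167]
    - [0, 0, -0.0167]
    - [0, 0, -0.0167]
    - [0, 0, -0.0167]
    - [0, 0, 0]

```text
clock: 4.45
position: [0.6092, -0.1072, 0.041]
tool_rot: [3.14, 0.001, 1.646]
force: [-0.8, 0.3, -0.2]
grip_width: -0.0001
```

Run:
```python
from h import *
from workcell import bot,grab_frame
import cv2
s=bot.observe();p=s["position"][:2]-[.5957,.0644];print(s["position"],s["tool_rot"],s["force"],ang(p),np.hypot(*p))
a=cv2.resize(grab_frame("side")[150:290,150:340],None,fx=4,fy=4,interpolation=cv2.INTER_CUBIC);cv2.imwrite("pics/s3.png",a)
```

```text
[ 0.6092309  -0.10720561  0.04102496] [3.14041767e+00 6.36313891e-04 1.64615687e+00] [-0.8147832   0.30529562 -0.2286727 ] 274.50837638557994 0.17213823543837117
```

View pics/s3.png

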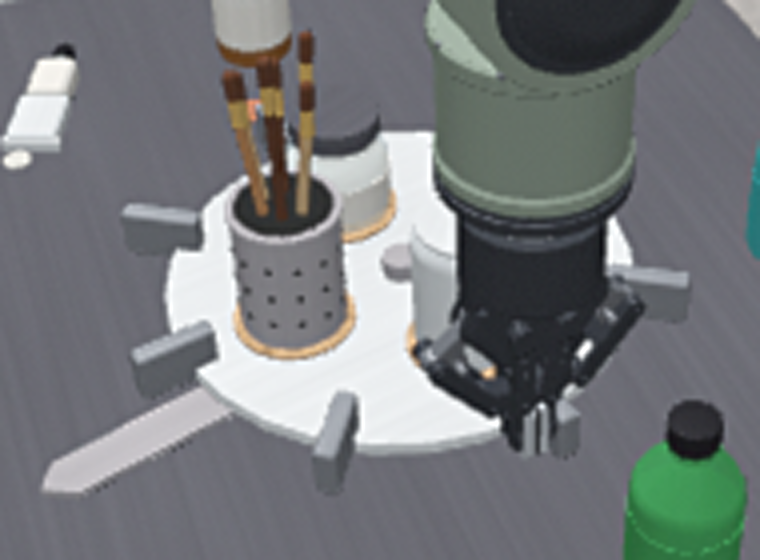

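Run:
```python
from h import *
c=[.5957,.0644]
p=ray("side",np.array([(123,212),(139,360),(332,456),(689,274)])/4+150,.056)-c
print(ang(p),ang(p)%45,np.hypot(*p.T)); q=ray("side",np.array([[287,208]])/4+150,.12)-c;print(ang(q))
q=ray("side",np.array([[295,305]])/4+150,.038)-c;print("coaster",ang(q),np.hypot(*q.T))
# pointer edges: side centre line from edge points at z=.006
L=ray("side",np.array([(80,491),(235,411)])/4+150,.006);U=ray("side",np.array([(45,480),(195,392)])/4+150,.006)
for e in(L,U): d=e[0]-e[1];print(ang(d)); 
d=(L[0]-L[1]);d/=np.hypot(*d);n=np.array([-d[1],d[0]]);print("offset of axis from edges",(L-c)@n,(U-c)@n)
```

```text
[149.52760135 194.86286259 239.67797782 328.19874228] [14.52760135 14.86286259 14.67797782 13.19874228] [0.17370621 0.17548379 0.17904321 0.17887141]
[197.61536802]
coaster [191.52773755] [0.07175265]
196.03392212996135
200.82223555334264
offset of axis from edges [0.01954773 0.01954773] [ 0.0001514  -0.00837323]
```

Call:
move_arm:
  jaw: [255, 255, 255, 255, 255, 255, 255, 255, 255]
  dp:
    - [0, 0.0028, 0]
    - [0, 0.0028, 0]
    - [0, 0, 0]
    - [0, -0.018, 0]
    - [0, 0, 0]
    - [0, 0, -0.06]
    - [0, 0, -0.06]
    - [0, 0, -0.06]
    - [0, 0, -0.06]
  rotation:
    - [0, 0, -0.004]
    - [0, 0, -0.004]
    - [0, 0, 0]
    - [0, 0, 0]
    - [0, 0, 0]
    - [0, 0, 0]
    - [0, 0, 0]
    - [0, 0, 0]
    - [0, 0, 0]

```text
clock: 5.62
position: [0.5992, -0.1079, 0.2336]
tool_rot: [3.141, -0.0, 1.671]
force: [0.8, -0.4, 0.2]
grip_width: 0.0001
```

Call:
move_arm:
  jaw: [255, 255, 255, 255, 255]
  dp:
    - [-0.06, 0, -0.04]
    - [-0.06, 0, -0.04]
    - [-0.06, 0, 0]
    - [-0.06, 0, 0]
    - [0, 0, 0]
  rotation:
    - [0, 0, 0]
    - [0, 0, 0]
    - [0, 0, 0]
    - [0, 0, 0]
    - [0, 0, 0]

```text
clock: 6.25
position: [0.6174, -0.3033, 0.2951]
tool_rot: [-3.141, 0.001, 1.666]
force: [-0.4, 1.3, -0.2]
grip_width: -0.0
```

Run:
```python
from workcell import bot,grab_frame
import cv2,numpy as np
s=bot.observe();print(s["position"],s["clock"],s["force"])
r=lambda a:cv2.resize(a,None,fx=4,fy=4,interpolation=cv2.INTER_CUBIC)
a=grab_frame("side");b=grab_frame("scene");cv2.imwrite("pics/side4.png",a);cv2.imwrite("pics/scene4.png",b)
cv2.imwrite("pics/s4.png",r(a[150:285,150:335]));cv2.imwrite("pics/c4.png",r(b[125:260,220:370]))
```

```text
[ 0.61743117 -0.30332399  0.29510485] 6.25 [-0.40719622  1.33407114 -0.23766016]
```

View pics/s4.png

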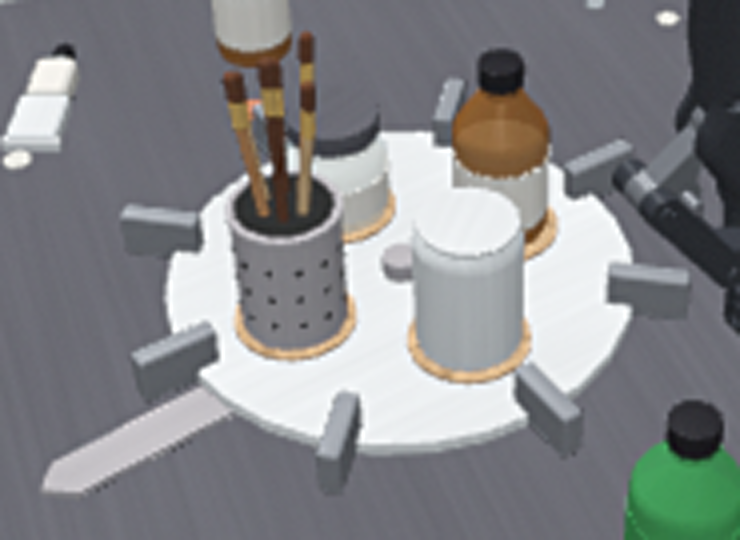

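View pics/c4.png

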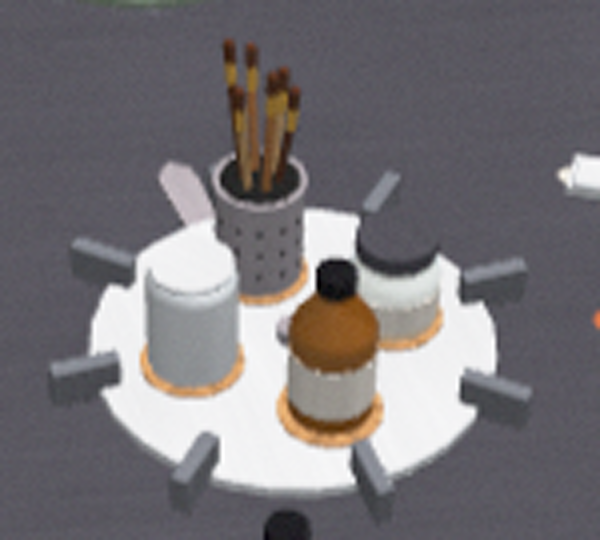

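Run:
```python
from h import *
S=lambda l:np.array(l)/4+[150,150]; C=lambda l:np.array(l)/4+[220,125]
A=ray("side",S([(123,212),(139,360),(333,456),(570,415),(689,270),(625,146)]),.056)
B=ray("scene",C([(76,245),(52,370),(180,484),(384,484),(529,393),(522,265),(392,176)]),.056)
c=np.array([.5957,.0644])
for n,p in(("side",A),("scene",B)):
    r=ring(p);print(n,r.x,r.fun.round(4),(ang(p-r.x)%45).round(1),(ang(p-c)%45).round(1))
for n,p in(("side",S([(286,207)])),("scene",C([(260,181)]))):
    q=ray(n,p,.12);print("pot",q,ang(q-c),np.hypot(*(q-c)[0]))
for n,p in(("side",S([(43,489)])),("scene",C([(168,165)]))):
    q=ray(n,p,.006);print("tip",q,ang(q-c),np.hypot(*(q-c)[0]))
# scene tongue edges at z=.006
L=ray("scene",C([(160,178),(185,222)]),.006);U=ray("scene",C([(190,170),(212,208)]),.006)
for e in(L,U):print("edge",ang(e[0]-e[1]))
m=(L.mean(0)+U.mean(0))/2;print(m,ang(m-c))
```

```text
side [0.59607621 0.06272853] [-0.0031 -0.0026 -0.0003 -0.0014 -0.0006 -0.0046] [14.1 14.3 14.5 12.7 14.8 11.9] [14.5 14.9 14.8 12.7 14.4 11.3]
scene [0.59919369 0.06314156] [-0.006  -0.0036  0.0008 -0.0071 -0.0014 -0.0028 -0.0049] [14.  13.3 14.3 13.8 13.6 12.3 12.5] [15.2 14.3 14.5 13.1 12.4 11.3 12.3]
pot [[0.52435605 0.04290023]] [196.77037562] 0.07451308240703361
pot [[0.52777254 0.04725437]] [194.16617872] 0.07005792768023211
tip [[ 0.35827597 -0.00960031]] [197.31120968] 0.2486889987443459
tip [[ 0.3628126  -0.00690108]] [197.02255334] 0.24355776430493287
edge 195.48913402363453
edge 195.2632311164875
[0.4003096  0.00485745] 196.9478830722549
```

Run:
```python
import cv2,numpy as np
from workcell import workorder
a=cv2.imread("pics/scene0.png").astype(int);b=cv2.imread("pics/scene4.png").astype(int)
for n,(x0,x1,y0,y1) in dict(knife=(125,155,175,232),tube=(355,395,160,182),varnish=(388,418,172,216)).items(): print(n,(abs(a-b)[y0:y1,x0:x1].max(2)>60).sum())
print(workorder.job_done())
```

```text
knife 0
tube 0
varnish 0
the job is handed in; nothing more can be done
None
```

I turned the carousel about 39° counter-clockwise by pushing one rim lug with the closed fingertips. I then backed off, lifted the arm clear and handed the job in with the arm touching nothing.

- **Pot position:** the last check put the pot at 194–197° (the two cameras differ by 2.6°) and the pointer at about 197°. The lugs gave about 194°. So the pot's middle is about 2–4 mm off the pointer line, against the 10 mm allowed. It is 70–75 mm from the axis.
- **Other things:** pot, jar, tin and oil bottle were upright on their coasters. The knife, paint tube and varnish bottle showed no change in the pictures.
- **Final nudge:** my last 1.5° nudge hardly moved the tray. I accepted the small remaining offset and did not push again.
- **Not measured:** I did not measure the tray's speed directly. The pot looked unmoved between the last two side views, and nothing was pushing the tray at the end.

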